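# Snap the retaining clip onto the grinder wheel's axle

## Task

Secure the belt-grinder wheel on its upright axle: pick up the spring clip by its orange tab, lay it flat on the wheel, and push it sideways, open end first, into the groove just above the wheel until it snaps fully home around the axle, then let go of it. Push gently, just hard enough to snap it: do not ram or press hard on the wheel and axle. Leave the hammer, cup and screwdriver alone.

Things in the scene. Friction and masses are not known exactly. Their poses are not given: they have to be found in the camera images.
- mount: green block, 120 x 120 x 28 mm, on the bench; origin: centre of its underside, z up. Above it a fixed grinder wheel lies flat (black tyre, bright flat top, 100 mm across, 38 mm thick), its steel axle upright in the middle. Wheel and axle stand on a stack of spacers: the wheel's top is 70 to 100 mm above the bench, not measured; groove and head rise and sink with it.
- axle_foot (a point): point on the axle's centre line at the top of the green block, 28 mm above the bench; gives the axle's x and y, not the groove's height. The groove is directly above the wheel's top: a brass neck 16 mm in diameter and 7 mm high; over it a steel head 24 mm in diameter, 30 mm high. The clip goes on from any side.
- clip_seat (a point): centre of the clip's seat, half-way through its 5 mm thickness; on the axle's centre line when home. +x points out of the open mouth, +z up. The clip is a flat steel fork 60 mm long with two springy prongs: flared tips 20 mm ahead of this point (mouth 32 mm, outside 40 mm wide), throat 11 mm wide 6.5 mm ahead of it; rigid back stop 8 mm behind it.
- clip_grip (a point): gripping point on the clip's upright orange tab, on its middle line, 26 mm above the clip's underside and 31 mm behind the seat centre (clip -x). Tab 14 mm long (clip x), 12 mm wide (clip y), from 5 to 40 mm above the underside. Axes as the seat's. The clip weighs about 70 g and lies at the start on a blue mat 3 mm thick.
- clip_left (a joint): spread of the prong on the clip's +y side, rad: 0 when free, about 0.07 as the neck passes the throat, near 0 once home. The push rises to 6 to 13 N (less if the clip is not pressed down), falls off as the prongs snap round behind the neck, then rises steeply as the neck meets the back stop; 20 N is ample throughout.
- hammer: bystander: hammer lying on the bench, to be left alone
- cup: bystander: orange cup, 72 mm across, 90 mm high, to be left alone
- driver: bystander: screwdriver lying on the bench, to be left alone

How it is judged:
By the outcome, as a careful person would: the job done as asked, in the order asked, and still so for the second after the job is handed in, with the robot touching nothing.
It also fails if it takes over 51 s, if anything falls off the work surface, if the arm or the gripper's body presses on something with over 40 N, if the wrist force passes 120 N, or if a joint passes its speed limit or range.

## Robot

A 6-joint arm with a two-finger parallel gripper is mounted at the origin on the work surface. World frame = base frame: x ahead of the robot, y to its left, z up, the work surface at z = 0. Lengths are in m, angles in rad, forces in N, time in s.
With the tool pointing down it reaches from about 0.25 to 0.8 m from the base axis. Payload 3.9 kg.
Tool frame: the origin (TCP) lies on the centre line of the jaws, within the pads' length; the fingertips stand 22 mm ahead of it and the grasp point (between the pads) lies 3 mm ahead of it; z points along the fingers, y is the line along which they close (so a half turn about z gives the same grasp; the last joint's range is limited). The gripper opens to 85 mm and grips with 20 to 120 N. Pads are 22 mm wide; open, the fingers measure 114 mm over their backs; the gripper's body (76 mm by 85 mm) begins 54 mm behind the grasp point. The pads swing forward as they close: fully open they stand 13 mm farther back than shut.
Start: joints at [-1.241, 0.26, -0.138, 1.173, 0, 1.571], TCP at [0.17, -0.497, 0.253] pointing down, gripper open.
Joint ranges: [-2.78, 2.78], [-0.83, 1.72], [-1.28, 1.37], [-1.9, 2.12], [-1.57, 1.48], [-3.14, 3.14]. Speed limits (rad/s): [2.57, 2.57, 3.14, 3.14, 3.14, 3.14].

## Interface

Orientations are given as a unit quaternion [w, x, y, z].
In Python, from station import sensors, get_image, camera_params, order gives the robot as it stands. The module is installed in compiled form; this text tells all that it offers.
- The arm moves only by the tool jog_arm, never from a script. Its argument "targets" is a list of rows, each a list of 3 entries, a list of its own where there are three numbers: the shift along the tool's x, y, z in mm, then the turn about the tool's z in degrees, then the closure, from -1 (fully open) to 1 (shut). A call has 1 to 10 rows; each row shifts and turns the commanded pose from where the row before left it, along the tool's axes as they then stand; what a row does not reach is not made up. A row lasts 1/10 s, in which the tool goes at most 50 mm and 8.59 degrees, less where a joint would pass 70% of its speed; a pose out of reach is approached as far as the arm can. A call is refused whole if a number of a shift passes 50 or a number of a turn 8.59, either way. A call with a gripper value outside its range is refused whole. The fingers move at their own pace and stop on an object; "force" is the grip in N (left out, the last holds). Time passes only in rows, so rows that do not move let the fingers close. It gives the time, the measured TCP pose, the force, the opening and the grip force at its end, in the units of the state.
- sensors.read_state(): the state, without advancing time (a new reading comes with each control period).
- get_image(name): name is "scene" or "top" or "wrist"; returns (picture, depth): 384x512x3 uint8, blue, green, red; 384x512 float32, m along the optical axis (not along the pixel's ray), 0 where there is no reading.
- camera_params(name): a dict with "camera_matrix" (3x3 intrinsics, pixels), "R" (3x3) and "t" (3): a world point X has camera coordinates R X + t. Camera axes: x right, y down, z forward; pixel columns grow to the right and rows downward; lengths in m; the calibration is good to about 2 mm. The wrist camera is an equidistant fisheye: a pixel r from the principal point sees the ray r / f radians off the axis. A picture is of the moment at which its call begins: read the wrist's pose just before it. camera_params takes no time and is no camera call; for the wrist camera it gives the pose at the moment of the call.
- order.job_done(): hands the job in; it is judged then, once.
The state is a dict: "clock": time; "q": joint angles; "qd": joint speeds; "effort": joint torques, N m; "tool_pos": TCP position; "eef_rot": TCP orientation; "wrist_force": force on the tool from outside, world axes, zero at the start; "torque": the same for the moment, N m; "gripper_width": finger opening in m; "grasp_force": force on a finger pad.
Only numpy, scipy, OpenCV 4.12 (cv2) and the standard library are available. Lean on these libraries where they do the work, as an engineer would, in place of code of your own. Each camera call takes 0.05 s, during which the arm holds its last target. There are 200 camera calls.

## Working session

There is one attempt and no reset: what is moved stays moved. The work goes in short steps, Python scripts to look and compute and a tool call to move; the robot and the scene stay as the last step left them, time stands still between calls to the robot, and variables do not carry over. Pictures are saved under pics/ and viewed, at most 10 in all, crops included, and the job is handed in when it is done.

Besides the shell and the picture viewer there is one more tool, called after "Emit:" as name([rows], argument=value, ...), one row to a line, values as JSON. jog_arm: Moves the arm, as the interface text tells. Its arguments: {"type":"object","properties":{"targets":{"type":"array"},"force":{"type":"number"}},"required":["targets"]}

```bash
mkdir -p pics; python3 - <<'E'
from station import sensors,get_image,camera_params
import cv2,numpy as np
s=sensors.read_state();print(s)
for n in("scene","top"):
    im,d=get_image(n);p=camera_params(n);cv2.imwrite(f"pics/{n}0.png",im);np.savez(f"{n}0.npz",im=im,d=d,K=p["camera_matrix"],R=p["R"],t=p["t"])
    print(n,p,(d>0).mean())
a=cv2.imread("pics/scene0.png");b=cv2.imread("pics/top0.png")
E
```

```text
{'clock': 0.0, 'q': array([-1.24098835e+00,  2.60690727e-01, -1.39363338e-01,  1.17270497e+00,
       -4.03378545e-05,  1.57080570e+00]), 'qd': array([-0.00085527,  0.00022331,  0.00124864, -0.00160266,  0.00092698,
        0.00159709]), 'effort': array([ 2.60349902e-03, -4.05681181e+01,  2.53919381e+01,  1.88490684e-02,
        1.99229871e-04,  7.68103746e-06]), 'tool_pos': array([ 0.1698098 , -0.49610691,  0.25246352]), 'eef_rot': array([-9.64728485e-04,  9.86434412e-01,  1.64152939e-01, -1.80996425e-04]), 'wrist_force': array([ 0.49774   , -0.52188598,  0.24383763]), 'torque': array([0.00299996, 0.00077717, 0.03056465]), 'grasp_force': 0.0, 'gripper_width': 0.08565374010242487}
scene {'camera_matrix': array([[435.94839569,   0.        , 247.53540696],
       [  0.        , 435.94839569, 192.17862193],
       [  0.        ,   0.        ,   1.        ]]), 'R': array([[-0.08517391,  0.99632731, -0.00879226],
       [ 0.55557877,  0.04016643, -0.83049316],
       [-0.82708986, -0.07562114, -0.55695943]]), 't': array([ 0.04607838, -0.27984629,  1.53417659])} 0.996002197265625
top {'camera_matrix': array([[436.72494343,   0.        , 256.86108934],
       [  0.        , 436.72494343, 189.70896203],
       [  0.        ,   0.        ,   1.        ]]), 'R': array([[ 0.00461253, -0.99994366, -0.00956037],
       [-0.98568839, -0.00293526, -0.168552  ],
       [ 0.16851444,  0.010201  , -0.9856464 ]]), 't': array([0.01225268, 0.57128761, 1.20838004])} 0.9958343505859375
```

View pics/scene0.png

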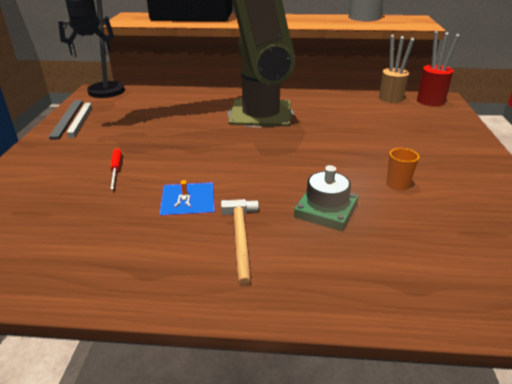

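View pics/top0.png

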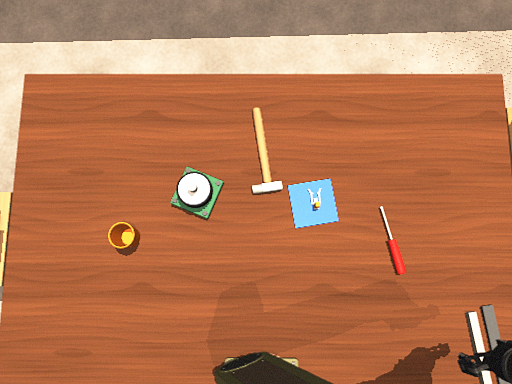

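The scene view has the clip on the blue mat (186,198) and the wheel on the green mount (328,190). In the top view the clip is at (315,198) with its mouth up the picture (+x), the wheel at (194,190) and the cup at (122,235).

```bash
cat > h.py <<'E'
import numpy as np,cv2
def load(n):
    z=np.load(n+".npz");return z["im"],z["d"],z["K"],z["R"],z["t"]
def pts(d,K,R,t):
    v,u=np.mgrid[:d.shape[0],:d.shape[1]]
    c=np.stack([(u-K[0,2])/K[0,0]*d,(v-K[1,2])/K[1,1]*d,d],-1)
    return (c-t)@R
def plane(uv,z,K,R,t):
    r=np.array([(uv[0]-K[0,2])/K[0,0],(uv[1]-K[1,2])/K[1,1],1])@R
    o=-R.T@t
    return o+r*(z-o[2])/r[2]
E
python3 - <<'E'
from h import *
for n in("scene0","top0"):
    im,d,K,R,t=load(n);P=pts(d,K,R,t);hsv=cv2.cvtColor(im,cv2.COLOR_BGR2HSV)
    H,S,V=[hsv[...,i].astype(int) for i in range(3)]
    X,Y,Z=P[...,0],P[...,1],P[...,2]
    mat=(abs(H-107)<12)&(S>120)&(X>.2)&(X<.9)&(abs(Y)<.5)
    x0,y0,w,h=cv2.boundingRect(mat.astype(np.uint8)*1);print(n,"mat",x0,y0,w,h,P[mat].mean(0))
    box=np.zeros_like(mat);box[y0:y0+h,x0:x0+w]=1
    clip=box&(S<90)&(V>120);tab=box&(H<22)&(S>150)&(V>120)&(Z>.015)
    for nm,m in(("clip",clip),("tab",tab)):
        if m.any():
            v,u=np.nonzero(m);print(nm,m.sum(),u.mean(),v.mean(),np.median(P[m],0),P[m].min(0),P[m].max(0))
            print([plane((u.mean(),v.mean()),z,K,R,t).round(4) for z in (.006,.03,.043)])
    wr=(Z>.06)&(Z<.11)&(Y>.05)&(Y<.25)&(X>.3)&(X<.7)&(S<60)&(V>130)
    v,u=np.nonzero(wr);print("wheel top",wr.sum(),np.percentile(Z[wr],[5,50,95]),np.median(P[wr],0),P[wr].min(0),P[wr].max(0))
    hd=(Z>np.median(Z[wr])+.025)&(Y>.05)&(Y<.25)&(X>.3)&(X<.7)
    print("head",hd.sum(),np.median(P[hd],0),P[hd].max(0))
    c=max(cv2.findContours(wr.astype(np.uint8),0,2)[0],key=cv2.contourArea);e=cv2.fitEllipse(cv2.convexHull(c));print(e,plane(e[0],np.median(Z[wr]),K,R,t))
    gr=(abs(H-70)<20)&(S>60)&(X>.3)&(X<.75)&(Y>.03)&(Y<.3)&(Z<.05)
    r=cv2.minAreaRect(np.argwhere(gr)[:,::-1].astype(np.float32));print("green",r,plane(r[0],.028,K,R,t))
im=load("top0")[0];c=im[160:240,160:350]
a=cv2.resize(im[170:235,280:350],None,fx=7,fy=7,interpolation=2)
b=cv2.resize(load("scene0")[0][170:225,155:220],(0,0),fx=4.5,fy=8,interpolation=2)
cv2.imwrite("pics/c0.png",np.hstack([a,cv2.resize(b,(292,455))]))
E
```

```text
scene0 mat 160 183 54 32 [ 0.54682564 -0.15002585  0.00206848]
clip 149 181.25503355704697 197.51006711409397 [ 0.5482251 -0.1631136  0.0054085] [ 0.46725213 -0.22918973 -0.00437549] [1.42830323 0.08134746 0.62246882]
[array([ 0.5486, -0.1656,  0.006 ]), array([ 0.5829, -0.156 ,  0.03  ]), array([ 0.6014, -0.1507,  0.043 ])]
tab 38 183.6578947368421 187.18421052631578 [ 0.53983817 -0.15891395  0.03188753] [ 0.53221504 -0.16435868  0.01597681] [ 0.54225394 -0.1541455   0.04418392]
[array([ 0.5016, -0.1693,  0.006 ]), array([ 0.5377, -0.1596,  0.03  ]), array([ 0.5573, -0.1543,  0.043 ])]
wheel top 579 [0.08011341 0.08161167 0.08346683] [0.57578707 0.18845904 0.08161167] [0.52334066 0.14539977 0.07782434] [0.61641354 0.2359631  0.10844269]
head 94 [0.57579534 0.18995276 0.11722558] [0.58395447 0.20193834 0.11973484]
((328.85205078125, 182.1467742919922), (21.23754119873047, 40.0683708190918), 95.6060791015625) [0.5703703  0.19092239 0.08161167]
green ((325.29791259765625, 208.05191040039062), (60.551578521728516, 26.538780212402344), 2.2906100749969482) [0.59828823 0.18591215 0.028    
[... 404 characters left out ...]
.02553492] [ 0.33703989 -0.40876969  0.01512104] [0.53399858 0.00160219 1.28744424]
[array([ 0.3892, -0.3796,  0.006 ]), array([ 0.3886, -0.3724,  0.03  ]), array([ 0.3883, -0.3686,  0.043 ])]
wheel top 725 [0.07915399 0.08308542 0.08693408] [0.56683139 0.18947961 0.08308542] [0.52401333 0.14787316 0.07542024] [0.61394182 0.23578277 0.10902378]
head 68 [0.5686212 0.1928025 0.1193504] [0.5803367  0.20411167 0.12404218]
((193.43902587890625, 188.46482849121094), (31.65120506286621, 31.943157196044922), 62.74551773071289) [0.56834161 0.19187407 0.08308542]
green ((196.72781372070312, 192.0532684326172), (41.38462448120117, 40.9230842590332), 22.61986541748047) [0.56726518 0.1906258  0.028     ]
```

View pics/c0.png

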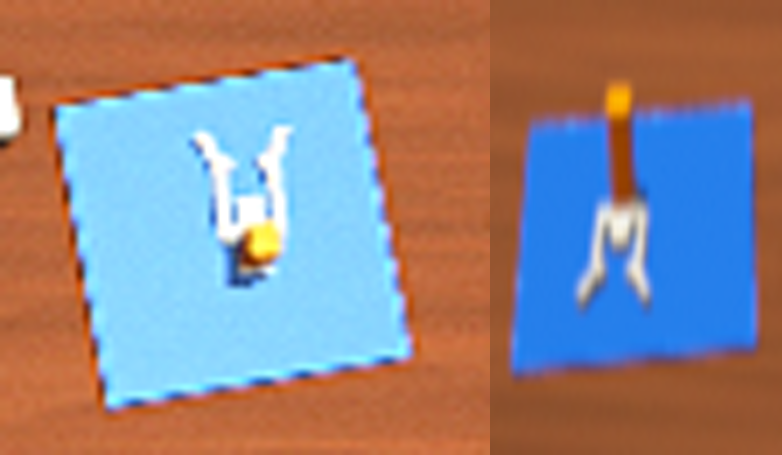

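The crop shows the prong tips at top-view pixels of about (309,189) and (321,188.6), and the tab top at about (317.4,204.6). I'll cast those onto planes and plan the first approach.

```bash
cat >> h.py <<'E'
from scipy.spatial.transform import Rotation as Ro
def tool(s):
    q=s["eef_rot"];return Ro.from_quat([q[1],q[2],q[3],q[0]])
def go(s,tgt,az=None):
    "shift in tool axes (mm), tool-x azimuth (deg), turn about tool z to reach az"
    r=tool(s);M=r.as_matrix();a=np.degrees(np.arctan2(M[1,0],M[0,0]))
    print("pos",(s["tool_pos"]*1e3).round(1),"az",a.round(2),"tilt",(M[:,2]*1e3).round(1),"shift mm",((np.array(tgt)-s["tool_pos"])@M*1e3).round(1),"turn",None if az is None else round((a-az+180)%360-180,2))
E
python3 - <<'E'
from h import *
from station import sensors
im,d,K,R,t=load("top0")
a,b=plane((309,189.3),.0055,K,R,t),plane((321,188.6),.0055,K,R,t)
g=plane((317.4,204.6),.043,K,R,t)
m=(a+b)/2;dv=(m-g)[:2];print(a,b,g,np.linalg.norm(a-b),np.linalg.norm(dv),np.degrees(np.arctan2(dv[1],dv[0])))
az=np.degrees(np.arctan2(dv[1],dv[0]))
go(sensors.read_state(),[g[0],g[1],.16],az)
E
```

```text
[ 0.58029391 -0.14025154  0.0055    ] [ 0.58251306 -0.17594639  0.0055    ] [ 0.52934064 -0.1594962   0.043     ] 0.03576376997960829 0.05208159110394984 1.5373072345399936
pos [ 169.8 -496.2  252.5] az 18.89 tilt [-6.0e-01  1.7e+00 -1.0e+03] shift mm [ 449.2 -201.9   92.9] turn 17.36
```

Emit:
jog_arm([
  [[37,-17,6],0,-1],
  [[37,-17,6],0,-1],
  [[37,-17,6],0,-1],
  [[37,-17,6],0,-1],
  [[37,-17,6],0,-1],
  [[37,-17,6],0,-1],
  [[37,-17,6],0,-1],
  [[37,-17,6],0,-1],
  [[37,-17,6],0,-1],
  [[37,-17,6],0,-1],
])

```text
clock: 1.1
tool_pos: [0.4658, -0.2146, 0.1927]
eef_rot: [-0.0, 0.986, 0.164, -0.0]
wrist_force: [0.0, -0.3, 0.1]
gripper_width: 0.0852
grasp_force: 0.0
```

Emit:
jog_arm([
  [[37,-17,6],0,-1],
  [[37,-17,6],0,-1],
  [[0,0,0],8.5,0],
  [[0,0,0],8.5,0],
  [[0,0,0],0,0],
  [[0,0,0],0,0],
  [[0,0,0],0,0],
])

```text
clock: 1.8
tool_pos: [0.5238, -0.1601, 0.1812]
eef_rot: [-0.0, 1.0, 0.017, -0.0]
wrist_force: [-0.4, -0.2, 0.7]
gripper_width: 0.0425
grasp_force: 0.0
```

```bash
python3 - <<'E'
from h import *
from station import sensors,get_image,camera_params
s=sensors.read_state();p=camera_params("wrist");im,d=get_image("wrist")
np.savez("w1.npz",im=im,d=d,K=p["camera_matrix"],R=p["R"],t=p["t"]);cv2.imwrite("pics/w1.png",im)
print(p,s["gripper_width"],s["clock"]);go(s,[.529,-.1595,.16],1.5)
E
```

```text
{'camera_matrix': array([[297.31863964,   0.        , 258.07220657],
       [  0.        , 297.31863964, 190.29149825],
       [  0.        ,   0.        ,   1.        ]]), 'R': array([[ 0.03446775, -0.99940521, -0.00109943],
       [-0.96414019, -0.03354113,  0.26326542],
       [-0.26314571, -0.00801416, -0.96472281]]), 't': array([-0.17761222,  0.48353864,  0.44525055])} 0.0425271188575636 1.8
pos [ 523.8 -160.1  181.2] az 1.98 tilt [-2.e-01  1.e-01 -1.e+03] shift mm [ 5.3 -0.5 21.2] turn 0.48
```

View pics/w1.png

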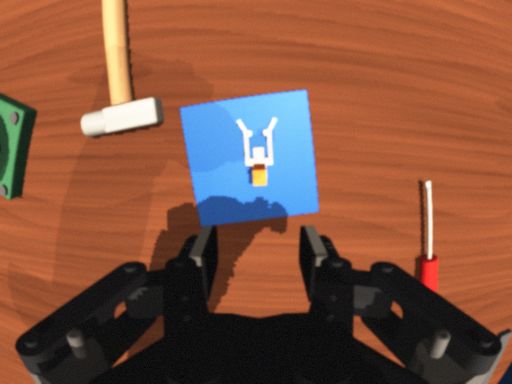

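The wrist view shows the clip mouth-up, with tips at about (240,124) and (274,121) and the orange tab at about (260,176). The fingers straddle that column. I'll measure with the fisheye model.

```bash
cat >> h.py <<'E'
def fray(uv,K):
    x=np.array([(uv[0]-K[0,2])/K[0,0],(uv[1]-K[1,2])/K[1,1]]);th=np.linalg.norm(x)
    return np.array([*(x/max(th,1e-9)*np.sin(th)),np.cos(th)])
def fplane(uv,z,K,R,t):
    r=fray(uv,K)@R;o=-R.T@t;return o+r*(z-o[2])/r[2]
E
python3 - <<'E'
from h import *
from station import sensors
im,d,K,R,t=load("w1")
hsv=cv2.cvtColor(im,cv2.COLOR_BGR2HSV).astype(int);H,S,V=hsv[...,0],hsv[...,1],hsv[...,2]
roi=np.zeros(H.shape,bool);roi[105:200,215:300]=1
o=roi&(H<25)&(S>120)&(V>110);w=roi&(S<70)&(V>130)
top=o&(V>np.percentile(V[o],60))
for nm,m in(("orange",o),("bright",top),("white",w)):
    v,u=np.nonzero(m);print(nm,m.sum(),u.min(),u.max(),v.min(),v.max(),u.mean().round(1),v.mean().round(1))
ui=np.unique(np.nonzero(top)[0]);
for r in range(164,190):print(r,[(int(u),int(V[r,u])) for u in np.nonzero(o[r])[0][::6]],end=' ')
v,u=np.nonzero(w)
P=np.array([fplane(x,.008,K,R,t)[:2] for x in zip(u,v)])
L=P[np.argsort(P[:,0])[-60:]]
yl,yr=P[P[:,0]>P[:,0].max()-.006][:,1].max(),P[P[:,0]>P[:,0].max()-.006][:,1].min()
print("\nx",P.min(0),P.max(0),yl,yr)
# midline: per x slice mean of y extremes
bs=[(x,(q[:,1].max()+q[:,1].min())/2,np.ptp(q[:,1])) for x in np.arange(P[:,0].min(),P[:,0].max(),.004) if len(q:=P[abs(P[:,0]-x)<.002])>3]
print(np.round(bs,4))
v,u=np.nonzero(o);
print("tab top front/back mid",fplane((u.mean(),v.min()),.043,K,R,t),fplane((u.mean(),v.max()),.043,K,R,t),"bottom back",fplane((u.mean(),v.max()),.008,K,R,t))
E
```

```text
orange 151 252 264 164 184 257.4 171.5
bright 46 255 264 172 179 257.8 174.7
white 909 236 277 117 186 258.2 147.3
164 [(258, 179)] 165 [(254, 175), (260, 155)] 166 [(254, 164), (260, 145)] 167 [(253, 154), (259, 147)] 168 [(253, 146), (259, 159)] 169 [(253, 173), (259, 203)] 170 [(253, 226), (259, 243)] 171 [(252, 214), (258, 253), (264, 253)] 172 [(252, 219), (258, 254), (264, 254)] 173 [(252, 209), (258, 254)] 174 [(253, 246), (259, 254)] 175 [(253, 245), (259, 254)] 176 [(253, 241), (259, 254)] 177 [(253, 239), (259, 254)] 178 [(253, 240)] 179 [(253, 240)] 180 [(253, 238)] 181 [(253, 235)] 182 [] 183 [(254, 252)] 184 [(256, 253)] 185 [] 186 [] 187 [] 188 [] 189 [] 
x [ 0.51371069 -0.1762226 ] [ 0.58427716 -0.13605886] -0.13605886367353195 -0.1762225984536995
[[ 0.5137 -0.1614  0.0133]
 [ 0.5177 -0.1613  0.0153]
 [ 0.5217 -0.1612  0.0153]
 [ 0.5257 -0.1606  0.0163]
 [ 0.5297 -0.168   0.0011]
 [ 0.5337 -0.1573  0.0202]
 [ 0.5377 -0.1601  0.0281]
 [ 0.5417 -0.1595  0.0271]
 [ 0.5457 -0.1588  0.0281]
 [ 0.5497 -0.1587  0.028 ]
 [ 0.5537 -0.1586  0.0279]
 [ 0.5577 -0.1584  0.0279]
 [ 0.5617 -0.1578  0.0288]
 [ 0.5657 -0.1572  0.0278]
 [ 0.5697 -0.156   0.0297]
 [ 0.5737 -0.1558  0.0354]
 [ 0.5777 -0.1557  0.0393]
 [ 0.5817 -0.1566  0.0392]]
tab top front/back mid [ 0.54288689 -0.15846843  0.043     ] [ 0.5246596  -0.15908799  0.043     ] bottom back [ 0.51590085 -0.15927284  0.008     ]
```

Emit:
jog_arm([
  [[8,1,0],0,0],
  [[0,0,0],-4,0],
  [[0,0,40],0,0],
  [[0,0,40],0,0],
  [[0,0,30],0,0],
  [[0,0,20],0,0],
  [[0,0,10],0,0],
  [[0,0,8],0,0],
  [[0,0,0],0,0],
  [[0,0,0],0,0],
])

```text
clock: 2.85
tool_pos: [0.533, -0.1609, 0.0342]
eef_rot: [0.0, 0.999, 0.051, 0.001]
wrist_force: [0.2, -0.6, -0.7]
gripper_width: 0.0427
grasp_force: 0.0
```

```bash
python3 - <<'E'
from h import *
from station import sensors,get_image,camera_params
s=sensors.read_state();im,d=get_image("wrist");cv2.imwrite("pics/w2.png",im)
go(s,[.532,-.161,.033],6);print(s["wrist_force"],s["gripper_width"],s["clock"])
E
```

```text
pos [ 533.  -160.9   34.2] az 5.9 tilt [ 1.6e+00 -5.0e-01 -1.0e+03] shift mm [-1.  -0.   1.2] turn -0.1
[ 0.24620948 -0.59026753 -0.65364719] 0.042716670943894725 2.85
```

View pics/w2.png

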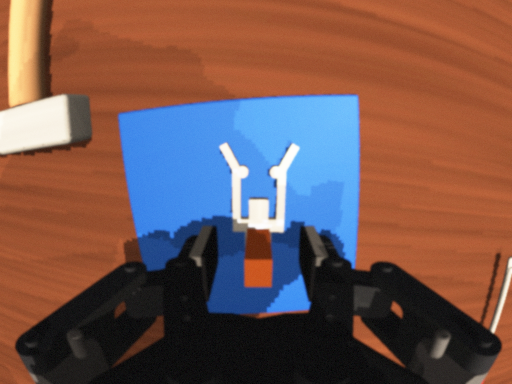

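The tab (258,272) lies centred between the pads and the clip is square to the fingers. Closing and lifting.

Emit:
jog_arm([
  [[-1,0,0],0,1],
  [[0,0,0],0,1],
  [[0,0,0],0,1],
  [[0,0,0],0,1],
  [[0,0,0],0,1],
  [[0,0,0],0,1],
  [[0,0,-40],0,1],
  [[0,0,-40],0,1],
  [[0,0,-40],0,1],
  [[0,0,0],0,1],
], force=60)

```text
clock: 3.9
tool_pos: [0.5349, -0.1618, 0.1589]
eef_rot: [0.002, 0.999, 0.051, 0.005]
wrist_force: [1.2, -0.2, -0.0]
gripper_width: 0.0109
grasp_force: 58.5
```

Emit:
jog_arm([
  [[0,0,0],0,1],
  [[0,0,0],0,1],
])

```text
clock: 4.1
tool_pos: [0.5299, -0.1604, 0.1519]
eef_rot: [-0.0, 0.999, 0.051, -0.001]
wrist_force: [-1.0, -0.2, -0.7]
gripper_width: 0.0109
grasp_force: 58.5
```

```bash
python3 - <<'E'
from h import *
from station import sensors,get_image,camera_params
s=sensors.read_state();p=camera_params("wrist");im,d=get_image("wrist");cv2.imwrite("pics/w3.png",im)
K,R,t=p["camera_matrix"],p["R"],p["t"]
np.savez("w3.npz",im=im,d=d,K=K,R=R,t=t,pos=s["tool_pos"],M=tool(s).as_matrix())
M=tool(s).as_matrix();print("cam in tool mm",((-R.T@t-s["tool_pos"])@M*1e3).round(1),"\n",(R@M).round(3))
c=s["tool_pos"];q=R@c+t;print("tcp in cam",q)
go(s,[.53,.19,.2],6);print(s)
E
```

```text
cam in tool mm [  65.8   -0.2 -120.8] 
 [[-0.     1.     0.001]
 [-0.965  0.    -0.263]
 [-0.263 -0.001  0.965]]
tcp in cam [0.00033978 0.0316818  0.13385853]
pos [ 529.9 -160.4  151.9] az 5.89 tilt [-2.6e+00  8.0e-01 -1.0e+03] shift mm [  36.  -348.6  -47.8] turn -0.11
{'clock': 4.1, 'q': array([-2.93943773e-01,  3.71408621e-01, -2.50389001e-01,  9.51711923e-01,
        2.29272688e-05,  2.74479908e+00]), 'qd': array([-0.00041874,  0.01374248, -0.01187937,  0.00191619,  0.00056391,
        0.00054853]), 'effort': array([-1.52068583e-05, -4.63133204e+01,  2.44344485e+01, -7.29574054e-02,
        3.46458502e-03, -8.82292682e-06]), 'tool_pos': array([ 0.52988466, -0.16039574,  0.15191885]), 'eef_rot': array([-4.70057978e-04,  9.98677113e-01,  5.14021753e-02, -1.27262118e-03]), 'wrist_force': array([-0.95430085, -0.17745135, -0.68220141]), 'torque': array([-0.05411629,  0.0333299 , -0.03238517]), 'grasp_force': 58.45261752605438, 'gripper_width': 0.010861586718041702}
```

View pics/w3.png

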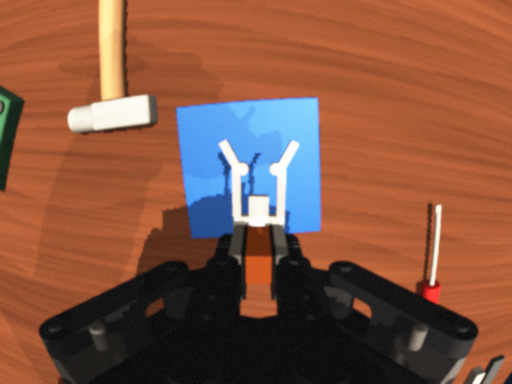

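The clip is held firmly and squarely, with the prongs symmetric about column 259 and tips at row 142. I'll carry it up and across and turn it, so the last joint stays in range.

Emit:
jog_arm([
  [[0,0,-30],0,1],
  [[2,-27,-10],0,1],
  [[3,-30,-5],0,1],
  [[3,-30,0],0,1],
  [[3,-30,0],0,1],
  [[3,-30,0],0,1],
  [[3,-30,0],0,1],
  [[3,-30,0],0,1],
  [[3,-30,0],0,1],
  [[3,-30,0],0,1],
])

```text
clock: 5.15
tool_pos: [0.5316, 0.0829, 0.1973]
eef_rot: [-0.011, 0.997, 0.072, -0.002]
wrist_force: [-0.8, -0.9, -1.2]
gripper_width: 0.0108
grasp_force: 58.7
```

Emit:
jog_arm([
  [[3,-30,0],0,1],
  [[0,0,0],-8.5,1],
  [[0,0,0],-8.5,1],
  [[0,0,0],-8.5,1],
  [[0,0,0],-8.5,1],
  [[0,0,0],-8.5,1],
  [[0,0,0],-1.5,1],
  [[0,0,0],0,1],
  [[0,0,0],0,1],
  [[0,0,0],0,1],
])

```text
clock: 6.15
tool_pos: [0.5335, 0.0975, 0.1992]
eef_rot: [-0.016, 0.894, 0.448, 0.005]
wrist_force: [-0.4, 0.2, -0.9]
gripper_width: 0.011
grasp_force: 58.6
```

```bash
python3 - <<'E'
from h import *
from station import sensors,get_image,camera_params
s=sensors.read_state();p=camera_params("wrist");im,d=get_image("wrist");cv2.imwrite("pics/w4.png",im)
K,R,t=p["camera_matrix"],p["R"],p["t"];M=tool(s).as_matrix()
np.savez("w4.npz",im=im,d=d,K=K,R=R,t=t,pos=s["tool_pos"],M=M)
go(s,[.525,.138,.17],50);print(s["q"],s["gripper_width"])
E
```

```text
pos [533.5  97.5 199.2] az 53.26 tilt [  -5.9   33.4 -999.4] shift mm [ 26.7 -30.3  30.6] turn 3.26
[ 0.16210166  0.31791156 -0.20078538  1.05253264  0.03387726  2.37379897] 0.010981792365171827
```

View pics/w4.png

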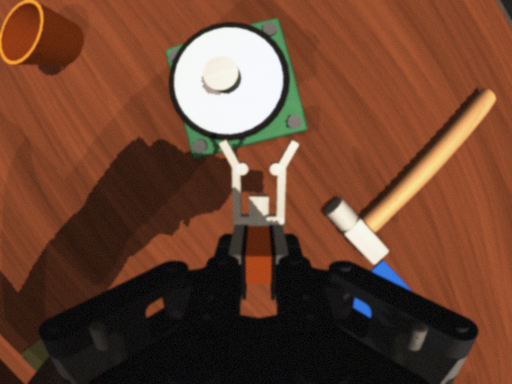

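The wrist view shows the wheel top at (229,80), the axle head at about (221,75) and the clip tips at (224,142) and (296,143). The state shows a 1.9° tilt, so I'll check whether it settles.

Emit:
jog_arm([
  [[0,0,0],0,1],
  [[0,0,0],0,1],
  [[0,0,0],0,1],
])

```text
clock: 6.5
tool_pos: [0.5334, 0.0976, 0.1992]
eef_rot: [-0.016, 0.893, 0.449, 0.005]
wrist_force: [0.4, -0.3, -1.2]
gripper_width: 0.011
grasp_force: 58.6
```

```bash
python3 - <<'E'
from h import *
from station import sensors
s=sensors.read_state();go(s,[.525,.138,.17],50);print(s["q"])
E
```

```text
pos [533.4  97.6 199.2] az 53.34 tilt [  -5.8   33.3 -999.4] shift mm [ 26.7 -30.1  30.6] turn 3.34
[ 0.16240102  0.31773491 -0.20086413  1.05254579  0.03379875  2.37282879]
```

The tilt is baked in: the last joint ran into its +180° stop during the traverse. The budget allows turning to the opposite stop and nudging there, which should lean it back the other way.

Emit:
jog_arm([
  [[0,0,0],-8.5,1],
  [[0,0,0],-8.5,1],
  [[0,0,0],-8.5,1],
  [[0,0,0],-8.5,1],
  [[0,0,0],-8.5,1],
  [[0,0,0],-8.5,1],
  [[0,0,0],-8.5,1],
  [[0,0,0],-8.5,1],
  [[0,0,0],-8.5,1],
  [[0,0,0],-8.5,1],
])

```text
clock: 7.5
tool_pos: [0.5335, 0.0976, 0.1993]
eef_rot: [-0.009, 0.353, 0.936, 0.015]
wrist_force: [1.1, 0.6, -1.3]
gripper_width: 0.0111
grasp_force: 58.6
```

Emit:
jog_arm([
  [[0,0,0],-8.5,1],
  [[0,0,0],-8.5,1],
  [[0,0,0],-8.5,1],
  [[0,0,0],-8.5,1],
  [[0,0,0],-8.5,1],
  [[0,0,0],-8.5,1],
  [[0,0,0],-8.5,1],
  [[0,0,0],-8.5,1],
  [[0,0,0],-8.5,1],
  [[0,0,0],-8.5,1],
])

```text
clock: 8.5
tool_pos: [0.5335, 0.0976, 0.1992]
eef_rot: [0.004, -0.372, 0.928, 0.017]
wrist_force: [0.5, -0.2, -0.8]
gripper_width: 0.0107
grasp_force: 58.6
```

Emit:
jog_arm([
  [[0,0,0],-8.5,1],
  [[0,0,0],-8.5,1],
  [[0,0,0],-8.5,1],
  [[0,0,0],-8.5,1],
  [[0,0,0],-8.5,1],
  [[0,0,0],-8.5,1],
  [[0,0,0],-8.5,1],
  [[0,0,0],-8.5,1],
  [[0,0,0],-8.5,1],
  [[0,0,0],-8.5,1],
])

```text
clock: 9.5
tool_pos: [0.5335, 0.0976, 0.1992]
eef_rot: [-0.014, 0.901, -0.433, -0.01]
wrist_force: [0.0, 0.6, -0.7]
gripper_width: 0.0111
grasp_force: 58.6
```

Emit:
jog_arm([
  [[0,0,0],-8.5,1],
  [[0,0,0],-8.5,1],
  [[0,0,0],-8.5,1],
  [[0,0,0],-8.5,1],
  [[0,0,0],-8.5,1],
  [[0,0,0],-8.5,1],
  [[0,0,0],-8.5,1],
  [[0,0,0],-2,1],
  [[0,0,0],0,1],
])

```text
clock: 10.4
tool_pos: [0.5329, 0.1007, 0.1993]
eef_rot: [-0.016, 0.996, 0.083, -0.001]
wrist_force: [0.6, -0.8, -0.3]
gripper_width: 0.0111
grasp_force: 58.6
```

```bash
python3 - <<'E'
from h import *
from station import sensors
s=sensors.read_state();go(s,[.525,.138,.17],0);print(s["q"],s["clock"])
E
```

```text
pos [532.9 100.7 199.3] az 9.51 tilt [  -5.2   31.2 -999.5] shift mm [ -1.7 -37.1  30.4] turn 9.51
[ 0.16939932  0.31756817 -0.20102403  1.05211019  0.03160417 -3.13816543] 10.4
```

It works: the tilt is shrinking at this stop. I'll nudge further.

Emit:
jog_arm([
  [[0,0,0],-2,1],
  [[0,0,0],-2,1],
  [[0,0,0],0,1],
  [[0,0,0],0,1],
])

```text
clock: 10.8
tool_pos: [0.5292, 0.1189, 0.1992]
eef_rot: [-0.008, 0.994, 0.105, 0.0]
wrist_force: [-0.7, 0.2, -0.2]
gripper_width: 0.0114
grasp_force: 58.6
```

```bash
python3 - <<'E'
from h import *
from station import sensors
s=sensors.read_state();go(s,[.525,.138,.17],0);print(s["q"],s["clock"])
E
```

```text
pos [529.2 118.9 199.2] az 12.09 tilt [  -1.6   15.9 -999.9] shift mm [ -0.1 -19.1  29.5] turn 12.09
[ 0.21232513  0.31642594 -0.20249076  1.05008501  0.01585615 -3.14019881] 10.8
```

Four degrees gave −15.3 mrad, so about 4.1° more is needed.

Emit:
jog_arm([
  [[0,0,0],-2,1],
  [[0,0,0],-2.1,1],
  [[0,0,0],0,1],
  [[0,0,0],0,1],
])

```text
clock: 11.2
tool_pos: [0.5247, 0.137, 0.1992]
eef_rot: [-0.0, 0.992, 0.127, 0.001]
wrist_force: [0.7, -0.7, -0.8]
gripper_width: 0.0106
grasp_force: 58.6
```

```bash
python3 - <<'E'
from h import *
from station import sensors
s=sensors.read_state();go(s,[.50,.19,.2],0);print(s["q"],s["clock"])
E
```

```text
pos [524.7 137.  199.2] az 14.57 tilt [ 2.4e+00  6.0e-01 -1.0e+03] shift mm [-10.5 -57.5  -0.8] turn 14.57
[ 2.55390247e-01  3.15737697e-01 -2.03436394e-01  1.04910833e+00
  1.47631253e-05 -3.14054308e+00] 11.2
```

Level now. Turning away from the stop, choosing az ≈ −15°, and moving to the pre-insertion point.

Emit:
jog_arm([
  [[0,0,0],8.5,1],
  [[0,0,0],8.5,1],
  [[0,0,0],8.5,1],
  [[0,0,0],4,1],
  [[-14,-21,0],0,1],
  [[-14,-21,8],0,1],
  [[-13,-22,16],0,1],
  [[0,0,0],0,1],
  [[0,0,0],0,1],
  [[0,0,0],0,1],
])

```text
clock: 12.2
tool_pos: [0.5023, 0.2084, 0.1756]
eef_rot: [-0.001, 0.991, -0.131, 0.002]
wrist_force: [0.1, -0.2, -0.5]
gripper_width: 0.0111
grasp_force: 58.7
```

```bash
python3 - <<'E'
from h import *
from station import sensors,get_image,camera_params
s=sensors.read_state();p=camera_params("wrist");im,d=get_image("wrist");cv2.imwrite("pics/w5.png",im)
K,R,t=p["camera_matrix"],p["R"],p["t"];M=tool(s).as_matrix()
np.savez("w5.npz",im=im,d=d,K=K,R=R,t=t,pos=s["tool_pos"],M=M)
go(s,[.502,.209,.17],-15);print(s["q"],s["clock"])
# clip tips in tool frame: ray onto tool z = 26.5+-
hsv=cv2.cvtColor(im,cv2.COLOR_BGR2HSV).astype(int)
E
```

```text
pos [502.3 208.4 175.6] az -15.02 tilt [ 3.1e+00  7.0e-01 -1.0e+03] shift mm [-0.4 -0.5  5.6] turn -0.02
[ 3.93666933e-01  3.33779269e-01 -2.41655397e-01  9.92211218e-01
 -5.69847001e-04 -2.48574872e+00] 12.2
```

View pics/w5.png

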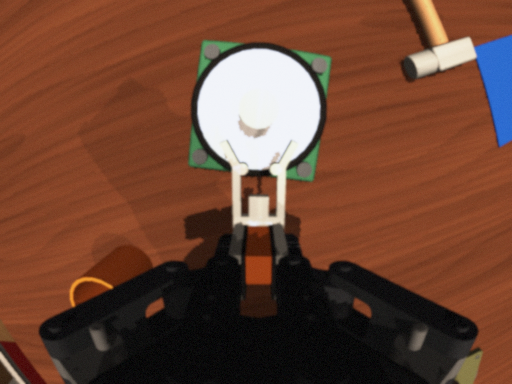

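The wheel's black rim is centred at about (259,108), the head at (258,112), and the clip tips at about (226,142) and (292,142) are lined up with it. I'll measure the rim circle and the heights.

```bash
python3 - <<'E'
from h import *
im,d,K,R,t=load("w5");z5=np.load("w5.npz");pos,M=z5["pos"],z5["M"]
hsv=cv2.cvtColor(im,cv2.COLOR_BGR2HSV).astype(int);V=hsv[...,2];S=hsv[...,1]
roi=np.zeros(V.shape,bool);roi[30:180,180:340]=1
v0,u0=108,259
# boundary white->black and black->outside radially, upper half (no clip)
def circ(P):
    A=np.c_[2*P,np.ones(len(P))];c=np.linalg.lstsq(A,(P**2).sum(1),rcond=None)[0];return c[:2],np.sqrt(c[2]+c[:2]@c[:2])
ins,outs=[],[]
for a in np.radians(np.arange(150,391,4)):
    r=np.arange(45,80,.25);us=u0+r*np.cos(a);vs=v0+r*np.sin(a)
    g=cv2.remap(V.astype(np.float32),us.astype(np.float32)[None],vs.astype(np.float32)[None],1)[0]
    k=np.argmax(g<120);ins.append((us[k],vs[k]))
    # outer: lowest run end
    k2=k+np.argmax(g[k+8:]>45)+8;outs.append((us[k2],vs[k2]))
for nm,px in(("in",ins),("out",outs)):
  for z in(.079,.082,.085):
    P=np.array([fplane(x,z,K,R,t)[:2] for x in px]);c,r=circ(P)
    res=abs(np.linalg.norm(P-c,axis=1)-r);k=res<.002;c,r=circ(P[k])
    print(nm,z,c.round(4),r.round(4),k.sum(),"ahead/side mm",((np.r_[c,z]-pos)@M*1e3).round(1))
# depth based points
def dpt(m,d,K,R,t):
    v,u=np.nonzero(m&(d>0));o=np.array([fray(x,K) for x in zip(u,v)]);c=o/o[:,2:]*d[v,u][:,None];return (c-t)@R
wt=np.zeros(V.shape,bool);wt[55:90,220:300]=1
P=dpt(wt,d,K,R,t);print("wheel top depth z",np.percentile(P[:,2],[10,50,90]))
hd=np.zeros(V.shape,bool);hd[90:118,242:272]=1;P=dpt(hd,d,K,R,t);print("head z",np.percentile(P[:,2],[10,50,90]))
H=P[P[:,2]>np.percentile(P[:,2],90)-.006];print("head xy",H.mean(0),(((H.max(0)+H.min(0))/2-pos)@M*1e3).round(1),np.ptp(H,0))
# clip in tool frame from w3
im,d,K,R,t=load("w3");z3=np.load("w3.npz");p3,M3=z3["pos"],z3["M"]
h=cv2.cvtColor(im,cv2.COLOR_BGR2HSV).astype(int);m=np.zeros(V.shape,bool);m[130:228,212:306]=1;m&=(h[...,1]<80)&(h[...,2]>130)
Q=((dpt(m,d,K,R,t)-p3)@M3)*1e3;Q=Q[Q[:,2]<45];print("clip depth z tool",np.percentile(Q[:,2],[10,50,90]))
v,u=np.nonzero(m);T=np.array([(fplane_:=None) or 0 for _ in u])
o=(-R.T@t-p3)@M3*1e3
D=np.array([fray(x,K)@R@M3 for x in zip(u,v)]);P=o+D*((26.2-o[2])/D[:,2])[:,None]
for x in np.arange(15,54,4):
    q=P[abs(P[:,0]-x)<1];
    if len(q):print(x,((q[:,1].max()+q[:,1].min())/2).round(1),np.ptp(q[:,1]).round(1),end=' | ')
print("\nx range",P[:,0].min(),P[:,0].max())
q=P[P[:,0]<25];
E
```

```text
in 0.079 [0.5678 0.191 ] 0.0454 61 ahead/side mm [67.5  0.  96.8]
in 0.082 [0.5677 0.191 ] 0.0448 61 ahead/side mm [67.5  0.  93.8]
in 0.085 [0.5677 0.191 ] 0.0442 61 ahead/side mm [67.4  0.  90.8]
out 0.079 [0.5676 0.1911] 0.0492 61 ahead/side mm [67.3 -0.  96.8]
out 0.082 [0.5675 0.1911] 0.0485 61 ahead/side mm [67.3 -0.  93.8]
out 0.085 [0.5675 0.1911] 0.0479 61 ahead/side mm [67.2 -0.  90.8]
wheel top depth z [0.08196752 0.08287396 0.08380852]
head z [0.11844994 0.11944272 0.12033079]
head xy [0.57026914 0.19122802 0.11948565] [69.6 -1.1 56.2] [0.01875    0.02011286 0.00422264]
clip depth z tool [25.21552621 26.05072602 27.0466659 ]
15 -0.4 27.3 | 19 -0.6 27.6 | 23 -0.4 27.9 | 27 -0.1 27.2 | 31 0.1 27.5 | 35 -0.1 27.9 | 39 -0.1 29.7 | 43 -0.1 33.6 | 47 0.1 38.0 | 51 -0.2 39.3 | 
x range 5.365023213503825 51.58500639306595
```

Lateral error is about 0, the axle is 67.4 mm ahead of the TCP, the clip seat about 31.4 mm ahead, and touchdown is expected at TCP z ≈ 0.1137. Lowering.

Emit:
jog_arm([
  [[0,0,20],0,1],
  [[0,0,20],0,1],
  [[0,0,12],0,1],
  [[0,0,5],0,1],
  [[0,0,2],0,1],
  [[0,0,0],0,1],
  [[0,0,0],0,1],
  [[0,0,0],0,1],
])

```text
clock: 13.05
tool_pos: [0.5025, 0.2093, 0.117]
eef_rot: [-0.001, 0.991, -0.13, 0.002]
wrist_force: [0.4, -0.6, -1.2]
gripper_width: 0.0108
grasp_force: 58.7
```

Emit:
jog_arm([
  [[0,0,1],0,1],
  [[0,0,0],0,1],
  [[0,0,0],0,1],
])

```text
clock: 13.35
tool_pos: [0.5019, 0.2091, 0.1153]
eef_rot: [-0.001, 0.991, -0.13, 0.001]
wrist_force: [0.7, -0.4, -0.1]
gripper_width: 0.0108
grasp_force: 58.7
```

Emit:
jog_arm([
  [[0,0,1],0,1],
  [[0,0,0],0,1],
  [[0,0,0],0,1],
])

```text
clock: 13.65
tool_pos: [0.5019, 0.209, 0.1142]
eef_rot: [-0.001, 0.991, -0.13, 0.001]
wrist_force: [0.3, -0.3, -0.0]
gripper_width: 0.0111
grasp_force: 58.7
```

Emit:
jog_arm([
  [[0,0,0.5],0,1],
  [[0,0,0],0,1],
  [[0,0,0],0,1],
])

```text
clock: 13.95
tool_pos: [0.5019, 0.2091, 0.1137]
eef_rot: [-0.001, 0.991, -0.13, 0.001]
wrist_force: [-0.4, -0.3, -0.4]
gripper_width: 0.0109
grasp_force: 58.7
```

Emit:
jog_arm([
  [[0,0,0.5],0,1],
  [[0,0,0],0,1],
  [[0,0,0],0,1],
])

```text
clock: 14.25
tool_pos: [0.502, 0.2091, 0.1134]
eef_rot: [-0.001, 0.991, -0.13, 0.001]
wrist_force: [-0.9, -0.8, 0.8]
gripper_width: 0.0111
grasp_force: 59.0
```

Emit:
jog_arm([
  [[0,0,0.4],0,1],
  [[0,0,0],0,1],
  [[0,0,0],0,1],
])

```text
clock: 14.55
tool_pos: [0.5021, 0.2092, 0.1133]
eef_rot: [-0.001, 0.991, -0.13, 0.001]
wrist_force: [-1.5, -0.3, 5.0]
gripper_width: 0.0109
grasp_force: 59.5
```

The clip lies on the wheel (5 N). I'll ease off slightly and advance gently.

Emit:
jog_arm([
  [[0,0,-0.3],0,1],
  [[3,0,0],0,1],
  [[4,0,0],0,1],
  [[4,0,0],0,1],
  [[4,0,0],0,1],
  [[3,0,0],0,1],
  [[0,0,0],0,1],
  [[0,0,0],0,1],
])

```text
clock: 15.35
tool_pos: [0.5206, 0.2044, 0.1134]
eef_rot: [-0.001, 0.991, -0.131, 0.002]
wrist_force: [1.5, -1.1, 4.6]
gripper_width: 0.0111
grasp_force: 59.5
```

Emit:
jog_arm([
  [[2,0,0],0,1],
  [[2,0,0],0,1],
  [[0,0,0],0,1],
  [[0,0,0],0,1],
])

```text
clock: 15.75
tool_pos: [0.5233, 0.2035, 0.1134]
eef_rot: [-0.001, 0.991, -0.13, 0.001]
wrist_force: [-0.2, 1.1, 4.7]
gripper_width: 0.0112
grasp_force: 59.7
```

Emit:
jog_arm([
  [[1,0,-0.3],0,1],
  [[1,0,0],0,1],
  [[0,0,0],0,1],
])

```text
clock: 16.05
tool_pos: [0.5251, 0.2028, 0.1135]
eef_rot: [-0.001, 0.991, -0.13, 0.001]
wrist_force: [-0.6, 1.7, 6.2]
gripper_width: 0.011
grasp_force: 59.6
```

Emit:
jog_arm([
  [[1,0,0],0,1],
  [[1,0,0],0,1],
  [[0,0,0],0,1],
])

```text
clock: 16.35
tool_pos: [0.526, 0.2024, 0.1135]
eef_rot: [-0.001, 0.991, -0.13, 0.0]
wrist_force: [-4.6, 1.7, 6.3]
gripper_width: 0.0106
grasp_force: 59.8
```

Emit:
jog_arm([
  [[1,0,0],0,1],
  [[1,0,0],0,1],
  [[0,0,0],0,1],
])

```text
clock: 16.65
tool_pos: [0.5267, 0.2021, 0.1135]
eef_rot: [-0.001, 0.992, -0.13, -0.001]
wrist_force: [-6.1, 1.5, 8.5]
gripper_width: 0.0113
grasp_force: 60.1
```

Emit:
jog_arm([
  [[1,0,-0.5],0,1],
  [[1,0,0],0,1],
  [[0,0,0],0,1],
])

```text
clock: 16.95
tool_pos: [0.5276, 0.2017, 0.1135]
eef_rot: [-0.001, 0.992, -0.13, -0.002]
wrist_force: [-7.3, 2.7, 8.3]
gripper_width: 0.0109
grasp_force: 59.9
```

Emit:
jog_arm([
  [[1,0,0],0,1],
  [[1,0,0],0,1],
  [[0,0,0],0,1],
])

```text
clock: 17.25
tool_pos: [0.5294, 0.2012, 0.1135]
eef_rot: [-0.001, 0.992, -0.13, -0.002]
wrist_force: [-7.9, 1.9, 7.9]
gripper_width: 0.011
grasp_force: 60.0
```

Emit:
jog_arm([
  [[1,0,-0.4],0,1],
  [[1,0,0],0,1],
  [[0,0,0],0,1],
])

```text
clock: 17.55
tool_pos: [0.533, 0.2003, 0.1135]
eef_rot: [-0.0, 0.992, -0.13, -0.001]
wrist_force: [-3.1, 1.5, 1.0]
gripper_width: 0.0108
grasp_force: 59.1
```

Emit:
jog_arm([
  [[1,0,0],0,1],
  [[1,0,0],0,1],
  [[0,0,0],0,1],
])

```text
clock: 17.85
tool_pos: [0.5379, 0.1992, 0.1142]
eef_rot: [-0.0, 0.991, -0.131, 0.002]
wrist_force: [1.8, -1.6, -1.3]
gripper_width: 0.011
grasp_force: 58.7
```

It has snapped through (force down to about 0). I'll press lightly to confirm the back stop.

Emit:
jog_arm([
  [[0.7,0,0.4],0,1],
  [[0,0,0],0,1],
  [[0,0,0],0,1],
])

```text
clock: 18.15
tool_pos: [0.538, 0.1993, 0.1141]
eef_rot: [-0.0, 0.991, -0.131, 0.002]
wrist_force: [2.1, -1.7, -1.8]
gripper_width: 0.0107
grasp_force: 58.7
```

Emit:
jog_arm([
  [[0.7,0,0],0,1],
  [[0,0,0],0,1],
  [[0,0,0],0,1],
])

```text
clock: 18.45
tool_pos: [0.5381, 0.1993, 0.1141]
eef_rot: [-0.001, 0.991, -0.13, 0.001]
wrist_force: [1.1, -1.8, -1.2]
gripper_width: 0.0109
grasp_force: 58.7
```

Emit:
jog_arm([
  [[0.7,0,0],0,1],
  [[0,0,0],0,1],
  [[0,0,0],0,1],
])

```text
clock: 18.75
tool_pos: [0.5385, 0.1992, 0.1139]
eef_rot: [-0.001, 0.991, -0.13, 0.001]
wrist_force: [0.2, -1.1, -1.3]
gripper_width: 0.0111
grasp_force: 58.7
```

Emit:
jog_arm([
  [[0.7,0,0],0,1],
  [[0,0,0],0,1],
  [[0,0,0],0,1],
])

```text
clock: 19.05
tool_pos: [0.5387, 0.1991, 0.1138]
eef_rot: [-0.001, 0.991, -0.13, 0.0]
wrist_force: [-2.0, -0.6, 0.3]
gripper_width: 0.0107
grasp_force: 58.8
```

Emit:
jog_arm([
  [[0.7,0,0],0,1],
  [[0,0,0],0,1],
  [[0,0,0],0,1],
])

```text
clock: 19.35
tool_pos: [0.5388, 0.199, 0.1137]
eef_rot: [-0.001, 0.991, -0.13, -0.0]
wrist_force: [-5.2, 1.4, 1.1]
gripper_width: 0.0111
grasp_force: 58.8
```

The force is rising with no further travel, so it's at the back stop. One more small nudge, then relax, release slowly and rise.

Emit:
jog_arm([
  [[0.7,0,0],0,1],
  [[0,0,0],0,1],
  [[0,0,0],0,1],
])

```text
clock: 19.65
tool_pos: [0.5389, 0.199, 0.1136]
eef_rot: [-0.001, 0.992, -0.13, -0.001]
wrist_force: [-6.0, 1.5, 1.0]
gripper_width: 0.0111
grasp_force: 59.0
```

Emit:
jog_arm([
  [[-1.2,0,0],0,1],
  [[0,0,0],0,1],
  [[0,0,0],0,0.3],
  [[0,0,0],0,0.3],
  [[0,0,0],0,0.3],
  [[0,0,0],0,0.3],
])

```text
clock: 20.25
tool_pos: [0.5406, 0.1991, 0.1145]
eef_rot: [-0.001, 0.991, -0.13, 0.002]
wrist_force: [0.0, -0.6, 0.7]
gripper_width: 0.0302
grasp_force: 0.0
```

```bash
python3 - <<'E'
from h import *
from station import sensors,get_image
s=sensors.read_state();im,d=get_image("wrist");cv2.imwrite("pics/w6.png",im)
print(s["tool_pos"],s["wrist_force"],s["gripper_width"],s["grasp_force"])
E
```

```text
[0.54064315 0.19907851 0.11446274] [ 0.04613585 -0.60146575  0.65514668] 0.03016147969900381 0.0
```

View pics/w6.png

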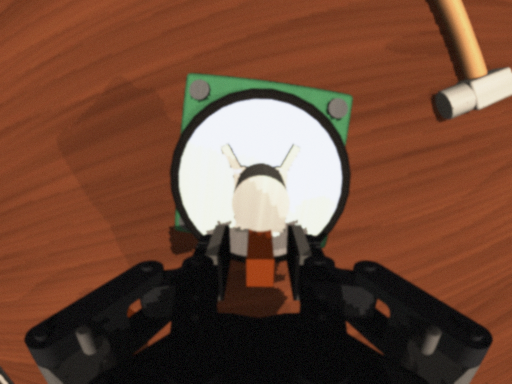

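The fingers are open around the tab (260,265), and the prong tips (228,150) and (294,150) sit symmetrically beyond the axle head. Rising clear.

Emit:
jog_arm([
  [[0,0,-8],0,0.3],
  [[0,0,-20],0,0.2],
  [[0,0,-30],0,0.2],
  [[0,0,-30],0,0.2],
  [[0,0,-30],0,0.2],
  [[-20,0,0],0,0.2],
  [[0,0,0],0,0.2],
  [[0,0,0],0,0.2],
  [[0,0,0],0,0.2],
  [[0,0,0],0,0.2],
])

```text
clock: 21.3
tool_pos: [0.5202, 0.2038, 0.2313]
eef_rot: [-0.0, 0.991, -0.131, 0.001]
wrist_force: [-0.1, 0.1, -0.0]
gripper_width: 0.0343
grasp_force: 0.0
```

```bash
python3 - <<'E'
from h import *
from station import sensors,get_image,camera_params
s=sensors.read_state();p=camera_params("wrist");im,d=get_image("wrist");K,R,t=p["camera_matrix"],p["R"],p["t"]
sc,_=get_image("scene");a=cv2.resize(sc[150:235,280:380],None,fx=4,fy=4.5,interpolation=2)
cv2.imwrite("pics/w7.png",np.hstack([a[:382],im[:a.shape[0]][:382,100:450]]))
print(s["tool_pos"],s["q"],s["gripper_width"],s["wrist_force"],s["clock"])
E
```

```text
[0.52021174 0.2038122  0.23134649] [ 3.73491769e-01  3.26210181e-01 -1.01301254e-01  1.14162182e+00
 -1.60159872e-04 -2.50633016e+00] 0.03434250423650675 [-0.07785844  0.09269628 -0.02929225] 21.3
```

View pics/w7.png

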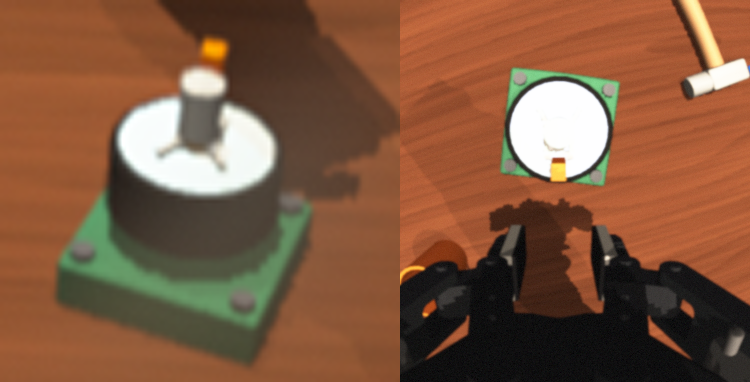

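The clip sits flat in the groove, with its prongs (165,150) and (220,165) emerging on the far side of the axle. The tab is upright behind the axle and the gripper is clear. Handing in.

```bash
python3 -c "
from station import order
print(order.job_done())"
```

```text
the job is handed in; nothing more can be done
None
```

The clip is snapped home against its back stop in the groove and released, with push forces under about 10 N, and the job was handed in at about 21 s of the 51 s allowed; no verdict was returned.

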